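Clear the jar holder and open the screw jar

ROBOT

A 6-joint arm with a two-finger parallel gripper is mounted at the origin on the work surface. World frame = base frame: x ahead of the robot, y to its left, z up, the work surface at z = 0. Lengths are in m, angles in degrees, forces in N, time in s.
With the tool pointing down it reaches from about 0.3 to 0.75 m from the base axis. Payload 8.5 kg.
Tool frame: the origin (TCP) lies on the centre line of the jaws, within the pads' length; the fingertips stand 25 mm ahead of it and the grasp point (between the pads) lies 6 mm ahead of it; z points along the fingers, y is the line along which they close (so a half turn about z gives the same grasp; the last joint's range is limited). The gripper opens to 85 mm and grips with 20 to 120 N. Pads are 22 mm wide; open, the fingers measure 114 mm over their backs; the gripper's body (76 mm by 85 mm) begins 54 mm behind the grasp point. The pads swing forward as they close: fully open they stand 13 mm farther back than shut.
Start: joints at [63.008, 21.807, 74.336, -0, 83.858, -12.336], TCP at [0.139, 0.532, 0.256] pointing down, gripper open.
Joint ranges: [-178.18, 178.18], [-50.72, 133.34], [12.68, 142.11], [-81.47, 261.47], [9.98, 163.14], [-165.26, 165.26]. Speed limits (degrees/s): [136.94, 136.94, 180, 180, 180, 180].

INTERFACE

Orientations are given as a 3x3 rotation matrix whose columns are the frame's x, y, z axes.
In Python, from rig import telemetry, optics, env gives the robot as it stands.
- The arm moves only by the tool send_rows, never from a script. Its argument "deltas" is a list that holds one entry, the list of rows, each a list of 7 numbers: the shift along the tool's x, y, z in m, then the turn, a rotation vector about the tool's x, y, z in rad, then the opening, from -1 (shut) to 1 (fully open), so that 0 is half open. In form: [[[x, y, z, ax, ay, az, grip], ...]]. A call has 1 to 12 rows; each row shifts and turns the commanded pose from where the row before left it, along the tool's axes as they then stand; what a row does not reach is not made up. A row lasts 1/8 s, in which the tool goes at most 62.5 mm and 10.7 degrees, less where a joint would pass 70% of its speed; a pose out of reach is approached as far as the arm can. A call is refused whole if a number of a shift passes 0.0625 or a number of a turn 0.188, either way. A call with a gripper value outside its range is refused whole. The fingers move at their own pace and stop on an object; "squeeze" is the grip in N (left out, the last holds). Time passes only in rows, so rows that do not move let the fingers close. It gives the time, the measured TCP pose, the force, the opening and the grip force at its end, in the units of the state.
- telemetry.observe(): the state, without advancing time (a new reading comes with each control period).
- optics.get_image(name): name is "scene" or "top" or "wrist"; returns a dict with "image" (420x560x3 uint8, red, green, blue), "range_z" (420x560 float32, m along the optical axis (not along the pixel's ray), 0 where there is no reading), "K" (3x3 intrinsics, pixels), "k1" (the pictures are not rectified: a ray, as slopes to the right and down, at radius r is drawn at 1 + k1 r^2 times it, then the intrinsics apply), "rvec" (rotation vector, rad) and "tvec" (3), from world to camera coordinates, as OpenCV has them; the wrist camera has in their place "hand_eye" (4x4, takes a point from camera to tool coordinates, whose origin is the TCP and whose axes are the flange's). Camera axes: x right, y down, z forward; pixel columns grow to the right and rows downward; lengths in m; the calibration is good to about 2 mm. A picture is of the moment at which its call begins: read the wrist's pose just before it.
- env.close_job(): hands the job in; it is judged then, once.
The state is a dict: "time_s": time; "q": joint angles; "qvel": joint speeds; "joint_efforts": joint torques, N m; "position": TCP position; "tool_rot": TCP orientation; "ft_force": force on the tool from outside, world axes, zero at the start; "wrist_torque": the same for the moment, N m; "grip_width": finger opening in m; "gripper_force": force on a finger pad.
Only numpy, scipy, OpenCV 4.12 (cv2) and the standard library are available. Lean on these libraries where they do the work, as an engineer would, in place of code of your own. Each camera call takes 0.05 s, during which the arm holds its last target. There are 200 camera calls.

TASK

With the scraper block, sweep the three loose chips along the channel of the jar holder and right off the end of its plate onto the desk, then put the scraper down on the desk. Stand the lidded jar upright and flat on the holder's floor between the rails, which stop it from turning, twist the tight lid anticlockwise (seen from above), stop turning once it comes free, and lift it off. Finish while still holding the lid level, straight above the jar's mouth and a few centimetres clear of it; leave the jar in the holder and do not disturb the mug, the notes or the stapler.

Things in the scene. Friction and masses are not known exactly. Their poses are not given: they have to be found in the camera images.
- holder: Aluminium jar holder fixed to the desk: plate 120 mm (its x) by 92 mm (its y), 4 mm thick, with two rails along x, 34 to 44 mm either side of the middle: a channel 68 mm wide, open at both x ends. Straight rails reach 30 mm above the desk; thin lips above them, flaring outwards, reach 39 mm. Origin: centre of the plate's underside, on the desk; channel floor 4 mm higher. z up.
- jar: White plastic jar, 0.2 to 0.45 kg, square body 60 x 60 mm, 70 mm high, upright on the desk at the start. Origin: centre of its underside; z up, x and y square to its sides. It fits between the holder's rails with 4 mm to spare each side; there it can turn up to 8 degrees before the rails stop it. It can be carried by its closed lid.
- jar_mouth (a point): Centre of the jar's round mouth, 95 mm above the jar's underside, on a neck 38 mm across. A springy sealing disc lies in it, which pushes the lid up with 22 N when closed and 10 N when free; unscrewing takes about 0.2 to 0.5 N m.
- lid: Black round lid, diameter 60 mm, 24 mm high, 50 g, closed on the jar at the start. Origin: centre of its skirt's lower edge, z up; closed, this is 76 mm above the jar's underside (6 mm above the square body's shoulder) and the lid's top 100 mm. Three-lug thread: under a quarter turn anticlockwise from above frees it; it then springs up about 3 mm and lifts straight off.
- lid_rim (a point): Point on the outside of the lid's skirt, half way up, where the lid's x axis leaves it (30 mm from its axis). Closed, the lid's x axis is 0 to 11 degrees anticlockwise (from above) of the jar's x axis; the lugs are clear of the thread at 57 to 84 degrees (aim for about 70); just beyond it meets a stop.
- scraper: Scraper block standing upright on the desk: steel foot 26 mm (its x) by 60 mm (its y), 16 mm high, under a wooden grip 24 mm by 54 mm reaching 66 mm above the underside; 0.14 kg. Origin: centre of its underside, z up. Gripped across its x, it fits into the holder's channel with its y across the channel.
- chip0: One of three loose chips (broken black plastic clips), about 18 x 10 x 8 mm, 11 g, lying on the channel floor of the holder, within 42 mm of its middle along x. Origin: centre of its underside.
- chip1: One of three loose chips (broken black plastic clips), about 18 x 10 x 8 mm, 11 g, lying on the channel floor of the holder, within 42 mm of its middle along x. Origin: centre of its underside.
- chip2: One of three loose chips (broken black plastic clips), about 18 x 10 x 8 mm, 11 g, lying on the channel floor of the holder, within 42 mm of its middle along x. Origin: centre of its underside.
- mug: White mug, 76 mm across, 90 mm high; leave alone. Origin: centre of its underside.
- notes: Block of note paper 76 x 76 x 30 mm; leave alone. Origin: centre of its underside.
- stapler: Stapler 130 x 34 mm, 55 mm high; leave alone. Origin: centre of its underside.
There are look-alikes about, which are no part of the job. Leave any green or yellow look-alike of the lid alone.

How it is judged (in metres and radians):
On the way, in this order (a step that is already met when the one before it is completed fails the run):
1. the held scraper stands in the channel, just above or on its floor (x of scraper in the frame of holder between -0.08 and 0.08 m and y of scraper in the frame of holder between -0.012 and 0.012 m and z of scraper in the frame of holder between 0 and 0.011 m and contact force between the fingers and scraper above 0.5 N), for 0.1 s.
2. all three chips are off the holder's plate ((x of chip0 in the frame of holder above 0.066 m or x of chip0 in the frame of holder below -0.066 m or y of chip0 in the frame of holder above 0.055 m or y of chip0 in the frame of holder below -0.055 m) and (x of chip1 in the frame of holder above 0.066 m or x of chip1 in the frame of holder below -0.066 m or y of chip1 in the frame of holder above 0.055 m or y of chip1 in the frame of holder below -0.055 m) and (x of chip2 in the frame of holder above 0.066 m or x of chip2 in the frame of holder below -0.066 m or y of chip2 in the frame of holder above 0.055 m or y of chip2 in the frame of holder below -0.055 m)), for 0.1 s.
3. the scraper is put down on the desk and the jar, lid still on, stands flat on the holder's floor between the rails (height (world z) of scraper below 0.03 m and contact force between the fingers and scraper below 0.1 N and linear speed of scraper below 0.05 m/s and contact force between scraper and holder below 0.1 N and x of jar in the frame of holder between -0.035 and 0.035 m and y of jar in the frame of holder between -0.012 and 0.012 m and z of jar in the frame of holder between 0 and 0.0075 m and angle between jar's own z axis and vertical below 0.07 rad and z of lid in the frame of jar between 0.07 and 0.0775 m), for 0.1 s.
4. the lid has come free of the thread and is held above the jar, which stays in the holder (x of jar in the frame of holder between -0.035 and 0.035 m and y of jar in the frame of holder between -0.012 and 0.012 m and z of jar in the frame of holder between 0 and 0.0075 m and angle between jar's own z axis and vertical below 0.07 rad and z of lid in the frame of jar between 0.099 and 0.165 m and horizontal distance between lid and jar below 0.025 m and angle between lid's own z axis and vertical below 0.2 rad and contact force between the fingers and lid above 1 N and contact force between lid and jar below 0.05 N), for 0.2 s.
At the end, for the whole second after the job is handed in: Lid held level (11 deg), skirt 4-70 mm above the jar mouth, centred within 25 mm, off the jar, at rest. Jar flat on the holder floor (3.5 mm, 4 deg), within 35 mm of its middle. Chip centres past 66 mm (x) or 55 mm (y) from the middle, low. Scraper released on the desk. Bystanders within 30 mm (all of step 2 and all of step 4 and height (world z) of each of chip0, chip1, chip2, scraper below 0.03 m and contact force between the fingers and scraper below 0.1 N and linear speed of each of scraper, lid below 0.05 m/s and contact force between scraper and holder below 0.1 N and linear speed of jar below 0.03 m/s and distance of each of mug, notes, stapler from where it was at the start of the episode below 0.03 m); the arm keeps its last pose, push and grip.
It fails at once if a chip is pushed by the fingers instead of the scraper (contact force between the fingers and chip0 above 2 N or contact force between the fingers and chip1 above 2 N or contact force between the fingers and chip2 above 2 N).
It fails at once if the lid is turned far past the point where it comes free (over 110 degrees) (x of lid_rim in the frame of jar below -0.0103 m).
It fails at once if the jar is tipped over (angle between jar's own z axis and vertical above 0.6 rad).
It fails at once if the mug, notes or stapler is pushed away (30 mm) (distance of any of mug, notes, stapler from where it was at the start of the episode above 0.03 m).
It also fails if it takes over 64 s, if anything falls off the work surface, if the arm or the gripper's body presses on something with over 40 N, if the wrist force passes 120 N, or if a joint passes its speed limit or range.

## Working session

There is one attempt and no reset: what is moved stays moved. The work goes in short steps, Python scripts to look and compute and a tool call to move; the robot and the scene stay as the last step left them, time stands still between calls to the robot, and variables do not carry over. Pictures are saved under pics/ and viewed, at most 10 in all, crops included, and the job is handed in when it is done.

Besides the shell and the picture viewer there is one more tool, called as name([rows], argument=value, ...), one row to a line, values as JSON. send_rows: Moves the arm, as the interface text tells. Its arguments: {"type":"object","properties":{"deltas":{"type":"array"},"squeeze":{"type":"number"}},"required":["deltas"]}

```bash
mkdir -p pics; ls
cat > h.py <<'E'
import numpy as np,cv2
from rig import telemetry,optics,env
def cam(n):
    s=telemetry.observe(); d=optics.get_image(n)
    if 'rvec' in d:
        R=cv2.Rodrigues(np.array(d['rvec'],float))[0]; t=np.array(d['tvec'],float).ravel()
        d['Rwc']=R.T; d['c']=-R.T@t
    else:
        H=np.array(d['hand_eye']); Rt=np.array(s['tool_rot']); p=np.array(s['position'])
        d['Rwc']=Rt@H[:3,:3]; d['c']=Rt@H[:3,3]+p
    return d
def rays(d,uv):
    uv=np.asarray(uv,float).reshape(-1,2); K=np.array(d['K'])
    y=(uv-[K[0,2],K[1,2]])/[K[0,0],K[1,1]]; x=y.copy()
    for _ in range(20): x=y/(1+d['k1']*(x**2).sum(1,keepdims=True))
    return np.c_[x,np.ones(len(x))]
def plane(d,uv,z):
    w=rays(d,uv)@d['Rwc'].T
    return d['c']+w*((z-d['c'][2])/w[:,2])[:,None]
def cloud(d):
    z=np.asarray(d['range_z']); h,w=z.shape
    u,v=np.meshgrid(np.arange(w),np.arange(h))
    P=rays(d,np.c_[u.ravel(),v.ravel()])*z.reshape(-1,1)
    return (P@d['Rwc'].T+d['c']).reshape(h,w,3)
def save(d,n): cv2.imwrite('pics/'+n,cv2.cvtColor(d['image'],cv2.COLOR_RGB2BGR))
E
python3 - <<'E'
from h import *
import pickle
o={}
for n in ['scene','top','wrist']:
    d=cam(n); save(d,n+'0.png'); o[n]=d; print(n,d['c'],d['Rwc'][:,2],d['K'][0],d['k1'])
    if n=='wrist': print(d['hand_eye'])
pickle.dump(o,open('o.pkl','wb')); print(telemetry.observe())
E
```

```text
pics
scene [1.1823273  0.22583338 0.76992385] [-0.65391287 -0.24920356 -0.71434973] [415.40404044   0.         272.68289005] -0.023812938899006857
top [ 0.45201649 -0.01088389  1.19466708] [ 0.10008494  0.00166817 -0.9949775 ] [469.43382351   0.         282.38595835] -0.16602297478792832
wrist [0.06843136 0.55062737 0.37352945] [ 0.27528212 -0.07316328 -0.95857545] [315.74372942   0.         283.36486139] -0.017510938708846523
[[-8.29061668e-06 -9.58504877e-01 -2.85076132e-01  7.30835530e-02]
 [ 9.99999989e-01 -4.99457541e-05  1.38849339e-04  1.08244365e-04]
 [-1.47326110e-04 -2.85076128e-01  9.58504867e-01 -1.17745377e-01]
 [ 0.00000000e+00  0.00000000e+00  0.00000000e+00  1.00000000e+00]]
{'time_s': 0.15, 'q': array([ 6.30079772e+01,  2.18329801e+01,  7.43691825e+01, -7.35653861e-04,
        8.38587220e+01, -1.23351572e+01]), 'qvel': array([ 0.02344892, -0.15314589, -0.16320718, -0.00338788,  0.06055795,
        0.01256383]), 'joint_efforts': array([ 2.14830361e-03, -4.48627102e+01, -2.31345695e+01, -2.45141800e-04,
        3.82042170e-03,  5.33436634e-06]), 'position': array([0.13908294, 0.53193982, 0.25587851]), 'tool_rot': array([[-9.67458816e-01,  2.53028098e-01, -4.70919673e-04],
       [ 2.53028445e-01,  9.67458370e-01, -9.52677088e-04],
       [ 2.14541108e-04, -1.04083192e-03, -9.99999435e-01]]), 'ft_force': array([-0.03554313, -0.10229189, -0.03343929]), 'wrist_torque': array([ 0.00581807,  0.00430577, -0.01651214]), 'gripper_force': 0.0, 'grip_width': 0.08544405976808979}
```

View pics/top0.png

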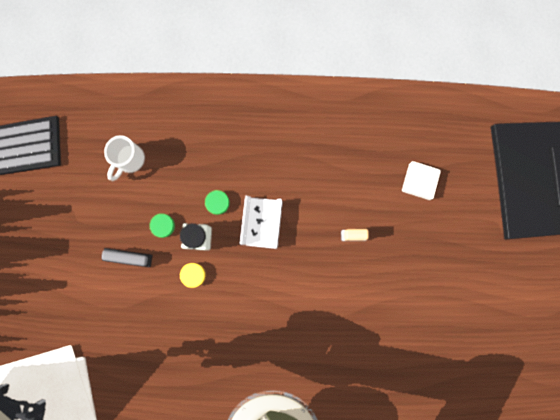

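View pics/scene0.png

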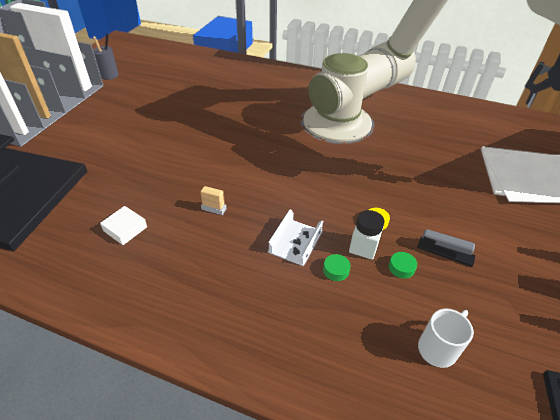

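The top view shows the holder at (261,222) with three chips inside, the scraper at (354,235), and the jar at (196,237). The jar has look-alike lids around it: green at (217,202) and (161,225), yellow at (192,275). The mug is at (125,155), the stapler at (127,257) and the notes at (422,180). The scene view agrees.

Run:
```python
from h import *
import pickle
o=pickle.load(open('o.pkl','rb'))
d=o['top']; P=cloud(d); im=d['image'].astype(int); hsv=cv2.cvtColor(d['image'],cv2.COLOR_RGB2HSV)
def rect(name,m,box,z):
    mm=np.zeros(m.shape,np.uint8); x0,y0,x1,y1=box; mm[y0:y1,x0:x1]=m[y0:y1,x0:x1]
    cs=cv2.findContours(mm,cv2.RETR_EXTERNAL,cv2.CHAIN_APPROX_NONE)[0]; c=max(cs,key=cv2.contourArea)
    W=plane(d,c.reshape(-1,2),z)[:,:2]
    r=cv2.minAreaRect((W*1000).astype(np.float32)); print(name,cv2.contourArea(c),np.round(r[0],1),np.round(r[1],1),round(r[2],2), 'medz',np.median(P[...,2][mm>0]))
Z=P[...,2]; sat=hsv[...,1]; val=hsv[...,2]
white=(sat<70)&(val>110)
rect('holder',white,(235,188,290,256),0.03)
rect('scraper grip',(Z>0.045)&(Z<.1),(330,220,380,250),0.066)
rect('scraper col',(hsv[...,0]<35)&(val>180)&(sat>30),(330,220,380,250),0.066)
dark=(val<60)
rect('lid',dark,(178,218,208,250),0.100)
rect('jar',(white|dark)&(Z>0.05),(175,215,218,255),0.07)
rect('mug',Z>0.03,(95,125,160,190),0.09)
rect('stapler',Z>0.02,(90,240,160,275),0.05)
rect('notes',Z>0.015,(395,155,450,205),0.03)
for n,b in [('g1',(200,186,232,218)),('g2',(146,210,177,240)),('y',(176,260,210,290))]: rect(n,sat>150 if 0 else ((hsv[...,0]>22)&(hsv[...,0]<90)&(sat>120)),b,0.024)
```

```text
holder 1823.5 [546.3  44.4] [ 96.7 127.2] 85.68 medz 0.003507497878694865
scraper grip 188.5 [ 521.1 -188.5] [21.8 53.7] 1.6 medz 0.06449057613060971
scraper col 221.0 [ 519.9 -188.5] [29.  58.4] 1.58 medz 0.06358013487277359
lid 15.5 [497.5 180.3] [16.1 43.7] 76.89 medz 0.09759843851475947
jar 151.5 [502.8 201. ] [57.9 60.9] 2.02 medz 0.06919607042203513
mug 940.0 [692.9 395.9] [ 93.6 101.5] 32.81 medz 0.06846287533167716
stapler 421.5 [445.3 379. ] [118.9  28.8] 83.41 medz 0.04588004211714536
notes 873.5 [ 665.3 -361.4] [79.7 81.6] 73.88 medz 0.028320442944278268
g1 432.0 [592.1 156.8] [61.3 60.1] 73.97 medz 0.02195842737296083
g2 426.0 [529.9 294.4] [62.4 57.4] 47.85 medz 0.02207926715531139
y 450.0 [407.3 211.9] [59.8 60.7] 2.29 medz 0.021730249041265304
```

```bash
cat >> h.py <<'E'
from scipy.spatial.transform import Rotation as Ro, Slerp
def Rdown(a):  # tool down, tool y at angle a (deg) in world
    a=np.radians(a); y=np.array([np.cos(a),np.sin(a),0]); z=np.array([0,0,-1.]); return np.c_[np.cross(y,z),y,z]
def plan(p1,a,n,g,start=None):
    if start is None:
        s=telemetry.observe(); p0,R0=np.array(s['position']),np.array(s['tool_rot'])
    else: p0,R0=np.array(start[0]),Rdown(start[1])
    S=Slerp([0,1],Ro.from_matrix([R0,Rdown(a)])); rows=[]; p=p0;R=R0
    for i in range(1,n+1):
        Rn=S(i/n).as_matrix(); pn=p0+(np.array(p1)-p0)*i/n
        r=list(np.round(R.T@(pn-p),4))+list(np.round(Ro.from_matrix(R.T@Rn).as_rotvec(),4))+[g]
        rows.append([float(v) for v in r]); p,R=pn,Rn
    print(str(rows).replace(' ',''))
E
python3 -c "
from h import *
plan([.53,.10,.26],0,12,1)"
```

```text
[[-0.0406,-0.0266,-0.0003,-0.0001,0.0,0.1096,1.0],[-0.0433,-0.022,-0.0003,-0.0001,0.0,0.1096,1.0],[-0.0454,-0.0171,-0.0003,-0.0001,0.0,0.1096,1.0],[-0.047,-0.012,-0.0003,-0.0001,0.0,0.1096,1.0],[-0.0481,-0.0068,-0.0003,-0.0001,0.0,0.1096,1.0],[-0.0485,-0.0015,-0.0003,-0.0001,0.0,0.1096,1.0],[-0.0484,0.0038,-0.0003,-0.0001,0.0,0.1096,1.0],[-0.0477,0.0091,-0.0003,-0.0001,0.0,0.1096,1.0],[-0.0464,0.0142,-0.0003,-0.0001,0.0,0.1096,1.0],[-0.0446,0.0192,-0.0003,-0.0001,0.0,0.1096,1.0],[-0.0422,0.024,-0.0003,-0.0001,0.0,0.1096,1.0],[-0.0393,0.0284,-0.0003,-0.0001,0.0,0.1096,1.0]]
```

send_rows([
  [[-0.0406,-0.0266,0,0,0,0.11,1],[-0.0433,-0.022,0,0,0,0.11,1],[-0.0454,-0.0171,0,0,0,0.11,1],[-0.047,-0.012,0,0,0,0.11,1],[-0.0481,-0.0068,0,0,0,0.11,1],[-0.0485,-0.0015,0,0,0,0.11,1],[-0.0484,0.0038,0,0,0,0.11,1],[-0.0477,0.0091,0,0,0,0.11,1],[-0.0464,0.0142,0,0,0,0.11,1],[-0.0446,0.0192,0,0,0,0.11,1],[-0.0422,0.024,0,0,0,0.11,1],[-0.0393,0.0284,0,0,0,0.11,1]],
])

```text
time_s: 1.65
position: [0.5299, 0.098, 0.2561]
tool_rot: [[0.009, 1.0, -0.0], [1.0, -0.009, 0.0], [0.0, -0.0, -1.0]]
ft_force: [-0.1, 0.7, -0.6]
grip_width: 0.0853
gripper_force: 0.0
```

Run:
```python
from h import *
import pickle
d=cam('wrist'); save(d,'w1.png'); pickle.dump(d,open('w1.pkl','wb'))
s=telemetry.observe(); print(s['time_s'],s['position'],s['tool_rot'],s['q'],np.abs(s['qvel']).max())
```

```text
1.7 [0.53320728 0.09408087 0.25559891] [[ 0.01679782  0.99985836  0.00104192]
 [ 0.99985733 -0.01679594 -0.0017927 ]
 [-0.00177494  0.00107189 -0.99999785]] [-2.48315508 20.95977379 75.79780586 -0.10074438 83.17833889 -1.50880804] 4.673647641918209
```

View pics/w1.png

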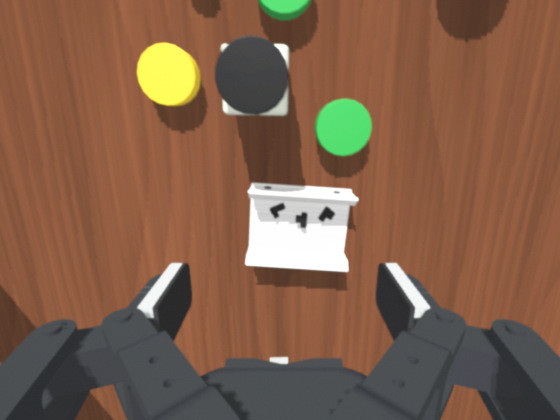

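The wrist view shows the jar with its black lid at (252,75), the yellow lid at (168,74), and green lids at (343,127) and (285,5). The holder is at (300,228), with its chips at (277,210), (302,219) and (327,213). The scraper is hidden behind the gripper at (279,360).

Run:
```python
from h import *
import pickle
for src in ['w1','top']:
    d=pickle.load(open('w1.pkl','rb')) if src=='w1' else pickle.load(open('o.pkl','rb'))['top']
    P=cloud(d); hsv=cv2.cvtColor(d['image'],cv2.COLOR_RGB2HSV); X,Y,Z=P[...,0],P[...,1],P[...,2]
    reg=(abs(X-.546)<.085)&(abs(Y-.044)<.07)&(hsv[...,1]<70)&(hsv[...,2]>90)
    def R(n,m):
        r=cv2.minAreaRect((P[m][:,:2]*1000).astype(np.float32)); print(src,n,m.sum(),np.round(r[0],1),np.round(r[1],1),round(r[2],2),np.median(Z[m]).round(4))
    R('all',reg); R('hi',reg&(Z>.03)&(Z<.045)); R('floor',reg&(Z<.009)&(Z>-.003))
    print(np.histogram(Z[reg],np.arange(-.01,.06,.005)))
    for sgn in (1,-1):
        m=reg&(Z>.02)&(Z<.045)&((Y-.044)*sgn>.0)
        if m.sum()>10:
            q=P[m][:,:2]; c=q.mean(0); v=np.linalg.svd(q-c)[2][0]; print('rail',sgn,c,np.degrees(np.arctan2(v[1],v[0])), np.ptp(q@v), (q@v).min()-c@v,(q@v).max()-c@v)
    reg2=(abs(X-.502)<.06)&(abs(Y-.2)<.06)
    R('lid',reg2&(Z>.09)); R('jar',reg2&(Z>.045))
    m=reg2&(Z>.06)&(Z<.078)&(hsv[...,2]>100); R('shoulder',m)
```

```text
w1 all 10410 [540.6  43. ] [136.1 159.5] 89.54 0.0127
w1 hi 1982 [547.   44.5] [ 90.7 120.2] 85.57 0.0362
w1 floor 4964 [549.5  34.2] [114.  136.3] 85.63 0.0041
(array([   0,  151, 4149,  718,  311,  275,  278,  409,  817, 1073,   92,
          0,    0]), array([-0.01 , -0.005,  0.   ,  0.005,  0.01 ,  0.015,  0.02 ,  0.025,
        0.03 ,  0.035,  0.04 ,  0.045,  0.05 ,  0.055]))
rail 1 [0.55023697 0.08557459] -4.352074521903779 0.1198285764077664 -0.06012272284953907 0.05970585355822733
rail -1 [0.54366227 0.00676335] -4.431194252867504 0.12015898856977258 -0.0597050377787004 0.060453950791072186
w1 lid 5466 [503.6 202.9] [58.9 58.9] 84.6 0.1004
w1 jar 6050 [503.6 202.2] [61.1 59.8] 88.26 0.1003
w1 shoulder 536 [503.5 202.9] [59.5 59.8] 88.47 0.0693
top all 1869 [549.  46.] [ 99.6 131.1] 85.68 0.0036
top hi 372 [547.4  44.2] [ 90.4 120. ] 85.53 0.0352
top floor 1297 [548.9  45.8] [ 98.9 131. ] 85.47 0.0025
(array([ 13, 267, 880, 212,  30,  10,  15,  70, 179, 172,  21,   0,   0]), array([-0.01 , -0.005,  0.   ,  0.005,  0.01 ,  0.015,  0.02 ,  0.025,
        0.03 ,  0.035,  0.04 ,  0.045,  0.05 ,  0.055]))
rail 1 [0.54961664 0.08333945] 175.83482252326274 0.1200454524525808 -0.060874163541592474 0.05917128891098833
rail -1 [0.54474412 0.00470585] 175.6412857350048 0.11862762910126468 -0.05942315540237664 0.05920447369888804
top lid 494 [503.8 202.1] [56.9 57.4] 2.28 0.0985
top jar 664 [503.4 201.9] [58.6 60.3] 88.39 0.0975
top shoulder 121 [503.5 201.9] [57.8 61. ] 87.34 0.0677
```

```bash
python3 -c "
from h import *
s=telemetry.observe(); print(s['position'],s['qvel'].max())
plan([.521,-.1885,.18],1.6,8,1)"
```

```text
[0.53320728 0.09408087 0.25559891] 4.673647641918209
[[-0.0353,-0.0009,0.0095,0.0001,0.0002,-0.0056,1.0],[-0.0353,-0.0011,0.0095,0.0001,0.0002,-0.0056,1.0],[-0.0353,-0.0013,0.0095,0.0001,0.0002,-0.0056,1.0],[-0.0353,-0.0015,0.0095,0.0001,0.0002,-0.0056,1.0],[-0.0353,-0.0017,0.0095,0.0001,0.0002,-0.0056,1.0],[-0.0353,-0.0019,0.0095,0.0001,0.0002,-0.0056,1.0],[-0.0353,-0.0021,0.0095,0.0001,0.0002,-0.0056,1.0],[-0.0353,-0.0023,0.0095,0.0001,0.0002,-0.0056,1.0]]
```

send_rows([
  [[-0.0353,-0.001,0.0095,0,0,-0.0056,1],[-0.0353,-0.0011,0.0095,0,0,-0.0056,1],[-0.0353,-0.0013,0.0095,0,0,-0.0056,1],[-0.0353,-0.0015,0.0095,0,0,-0.0056,1],[-0.0353,-0.0017,0.0095,0,0,-0.0056,1],[-0.0353,-0.0019,0.0095,0,0,-0.0056,1],[-0.0353,-0.0021,0.0095,0,0,-0.0056,1],[-0.0353,-0.0023,0.0095,0,0,-0.0056,1],[0,0,0,0,0,0,1],[0,0,0,0,0,0,1]],
])

```text
time_s: 2.95
position: [0.5202, -0.1826, 0.1803]
tool_rot: [[-0.04, 0.999, -0.0], [0.999, 0.04, 0.0], [0.0, -0.0, -1.0]]
ft_force: [0.3, 0.3, -0.7]
grip_width: 0.0852
gripper_force: 0.0
```

Run:
```python
from h import *
d=cam('wrist'); P=cloud(d); Z=P[...,2]
s=telemetry.observe(); print(s['position'],np.abs(s['qvel']).max())
reg=(abs(P[...,0]-.521)<.03)&(abs(P[...,1]+.1885)<.055)
for n,m in [('grip',reg&(Z>.055)&(Z<.08)),('foot',reg&(Z>.006)&(Z<.025)),('all',reg&(Z>.01)&(Z<.08))]:
    r=cv2.minAreaRect((P[m][:,:2]*1000).astype(np.float32)); print(n,m.sum(),np.round(r[0],1),np.round(r[1],1),round(r[2],2),np.median(Z[m]))
plan([.521,-.1885,.054],1.6,5,1)
```

```text
[ 0.52035019 -0.1823428   0.18051938] 0.5170752702578625
grip 1983 [ 521.1 -190.2] [23.4 53.5] 1.88 0.06574376582118352
foot 216 [ 520.1 -164.5] [25.   8.3] 2.61 0.01595776913881139
all 2380 [ 520.8 -188.7] [24.7 56.5] 1.81 0.06549907422425252
[[-0.0012,0.0001,0.0253,0.0,-0.0,0.0025,1.0],[-0.0012,0.0001,0.0253,0.0,-0.0,0.0025,1.0],[-0.0012,0.0001,0.0253,0.0,-0.0,0.0025,1.0],[-0.0012,0.0001,0.0253,0.0,-0.0,0.0025,1.0],[-0.0012,0.0001,0.0253,0.0,-0.0,0.0025,1.0]]
```

send_rows([
  [[-0.0016,0.0002,0.0253,0,0,0.002,1],[-0.0016,0.0001,0.0253,0,0,0.002,1],[-0.0016,0.0001,0.0253,0,0,0.002,1],[-0.0016,0.0001,0.0253,0,0,0.002,1],[-0.0014,0,0.0253,0,0,0,1],[0,0,0,0,0,0,1],[0,0,0,0,0,0,-1],[0,0,0,0,0,0,-1],[0,0,0,0,0,0,-1],[0,0,0,0,0,0,-1],[0,0,0,0,0,0,-1]],
], squeeze=50)

```text
time_s: 4.38
position: [0.5214, -0.1911, 0.0545]
tool_rot: [[-0.032, 0.999, 0.001], [0.999, 0.032, -0.001], [-0.001, 0.001, -1.0]]
ft_force: [-0.2, 0.5, 6.1]
grip_width: 0.0235
gripper_force: 50.0
```

```bash
python3 -c "
from h import *
plan([.4752,.0492,.13],-4.4,6,-1,([.5214,-.1911,.13],1.83))"
```

```text
[[0.0403,-0.0064,0.0,0.0,0.0,0.0181,-1.0],[0.0402,-0.0071,0.0,0.0,0.0,0.0181,-1.0],[0.04,-0.0079,0.0,0.0,0.0,0.0181,-1.0],[0.0399,-0.0086,0.0,0.0,0.0,0.0181,-1.0],[0.0397,-0.0093,0.0,0.0,0.0,0.0181,-1.0],[0.0395,-0.01,0.0,0.0,0.0,0.0181,-1.0]]
```

send_rows([
  [[0,0,-0.025,0,0,0,-1],[0,0,-0.025,0,0,0,-1],[0,0,-0.0255,0,0,0,-1],[0.0403,-0.0064,0,0,0,0.0181,-1],[0.0402,-0.0071,0,0,0,0.0181,-1],[0.04,-0.0079,0,0,0,0.0181,-1],[0.0399,-0.0086,0,0,0,0.0181,-1],[0.0397,-0.0093,0,0,0,0.0181,-1],[0.0395,-0.01,0,0,0,0.0181,-1],[0,0,0,0,0,0,-1],[0,0,0,0,0,0,-1]],
])

```text
time_s: 5.75
position: [0.4751, 0.0491, 0.1293]
tool_rot: [[0.076, 0.997, 0.0], [0.997, -0.076, -0.0], [-0.0, 0.0, -1.0]]
ft_force: [-0.5, 0.7, -1.4]
grip_width: 0.0236
gripper_force: 49.3
```

Run:
```python
from h import *
d=cam('top'); P=cloud(d); Z=P[...,2]; s=telemetry.observe(); print(s['position'],np.degrees(np.arctan2(s['tool_rot'][1][1],s['tool_rot'][0][1])),np.abs(s['qvel']).max())
d=cam('wrist'); P=cloud(d); Z=P[...,2]; save(d,'w2.png')
p=np.array(s['position']); D=P-p; 
R=np.array(s['tool_rot']); T=D@R
m=(abs(T[...,0])<.05)&(abs(T[...,1])<.012)&(T[...,2]>0)&(T[...,2]<.07)
print(m.sum()); 
if m.sum(): print(np.percentile(T[m],[1,50,99],axis=0))
```

```text
[0.47522269 0.04878754 0.12928892] -4.426779172903881 0.729520093556935
1920
[[ 0.02439796 -0.01169816  0.00043437]
 [ 0.02723692 -0.00018186  0.02478952]
 [ 0.03049345  0.01157553  0.05146775]]
```

View pics/w2.png

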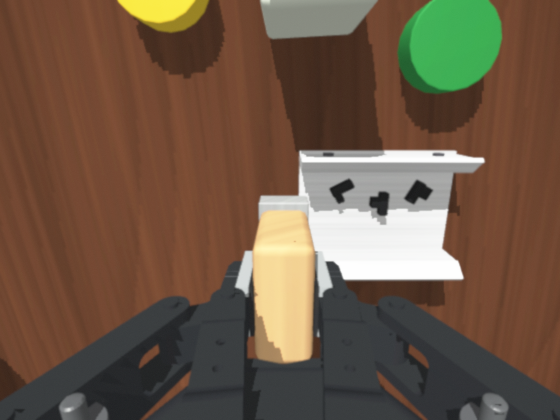

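The scraper is held upright and square, with its foot at (285,205). It is at the left (−x) end of the channel, and the chips at (342,190), (380,202) and (418,192) are all ahead of it.

send_rows([
  [[0.001,0,0.02,0,0,0,-1],[0,0,0.02,0,0,0,-1],[0,0,0.015,0,0,0,-1],[0,0,0.0085,0,0,0,-1],[0,0,0.006,0,0,0,-1],[0,0,0,0,0,0,-1],[0,0,0,0,0,0,-1]],
])

```text
time_s: 6.72
position: [0.4753, 0.0504, 0.0602]
tool_rot: [[0.077, 0.997, 0.001], [0.997, -0.077, -0.0], [-0.0, 0.001, -1.0]]
ft_force: [0.8, -0.3, -1.5]
grip_width: 0.0234
gripper_force: 49.3
```

send_rows([
  [[-0.0005,0.012,0,0,0,0,-1],[0,0.012,0,0,0,0,-1],[0,0.012,0,0,0,0,-1],[0,0.012,0,0,0,0,-1],[0,0.012,0,0,0,0,-1],[0,0.012,0,0,0,0,-1],[0,0.012,0,0,0,0,-1],[0,0.012,0,0,0,0,-1],[0,0.012,0,0,0,0,-1],[0,0.012,0,0,0,0,-1],[0,0.012,0,0,0,0,-1],[0,0.012,0,0,0,0,-1]],
])

```text
time_s: 8.22
position: [0.6194, 0.0388, 0.0598]
tool_rot: [[0.077, 0.997, -0.0], [0.997, -0.077, 0.0], [0.0, -0.0, -1.0]]
ft_force: [-0.4, -0.2, -0.6]
grip_width: 0.0236
gripper_force: 49.2
```

send_rows([
  [[0,0.007,0,0,0,0,-1],[0,0,0,0,0,0,-1],[0,0,0,0,0,0,-1]],
])

```text
time_s: 8.6
position: [0.6253, 0.0384, 0.0597]
tool_rot: [[0.077, 0.997, -0.001], [0.997, -0.077, 0.0], [0.0, -0.001, -1.0]]
ft_force: [-0.1, 0.0, -1.9]
grip_width: 0.0236
gripper_force: 49.3
```

Run:
```python
from h import *
d=cam('wrist'); save(d,'w3.png'); s=telemetry.observe(); print(s['position'])
```

```text
[0.62525223 0.03841464 0.0598316 ]
```

View pics/w3.png

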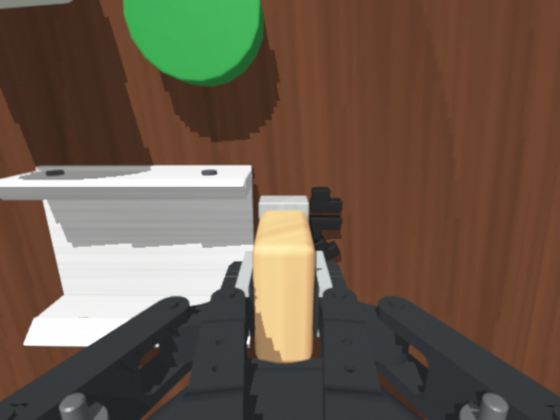

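The scraper is past the plate's end, which is at column 253. The three chips lie on the desk in front of it, at about (325,195) to (325,250).

send_rows([
  [[0,0,-0.024,0,0,0,-1],[0,0,-0.024,0,0,0,-1],[0,0,-0.024,0,0,0,-1],[-0.0345,-0.0137,0,0,0,0,-1],[-0.0345,-0.0137,0,0,0,0,-1],[-0.0345,-0.0137,0,0,0,0,-1],[-0.0345,-0.0137,0,0,0,0,-1],[0,0,0.02,0,0,0,-1],[0,0,0.02,0,0,0,-1],[0,0,0.02,0,0,0,-1],[0,0,0.011,0,0,0,-1],[0,0,0,0,0,0,-1]],
])

```text
time_s: 10.15
position: [0.5601, -0.0949, 0.0605]
tool_rot: [[0.077, 0.997, -0.001], [0.997, -0.077, 0.0], [0.0, -0.001, -1.0]]
ft_force: [0.3, -0.5, -0.8]
grip_width: 0.0236
gripper_force: 49.4
```

Run:
```python
from h import *
d=cam('top'); P=cloud(d); s=telemetry.observe(); print(s['position'],s['ft_force'])
hsv=cv2.cvtColor(d['image'],cv2.COLOR_RGB2HSV); m=((hsv[...,2]<50)).astype(np.uint8)
m&=((P[...,0]>.59)&(P[...,0]<.72)&(abs(P[...,1]-.04)<.1)).astype(np.uint8)
n,l,st,ce=cv2.connectedComponentsWithStats(m)
c=np.array([.547,.0445,0]);a=np.radians(-4.4);u=np.array([np.cos(a),np.sin(a),0])
for i in range(1,n):
    w=plane(d,ce[i],.008)[0]; print(st[i,4],w,(w-c)@u)
```

```text
[ 0.56044788 -0.09504087  0.0611367 ] [-0.22534584 -0.33183117 -1.44096869]
1 [0.64981927 0.03034802 0.008     ] 0.10360196655086971
1 [0.64417651 0.04552101 0.008     ] 0.09681177342367767
1 [0.64456086 0.03272819 0.008     ] 0.098176442533285
```

send_rows([
  [[0,0,0.0055,0,0,0,-1],[0,0,0,0,0,0,-1],[0,0,0,0,0,0,1],[0,0,0,0,0,0,1],[0,0,0,0,0,0,1],[0,0,0,0,0,0,1]],
])

```text
time_s: 10.95
position: [0.5604, -0.0951, 0.0554]
tool_rot: [[0.077, 0.997, 0.0], [0.997, -0.077, -0.0], [-0.0, 0.0, -1.0]]
ft_force: [-0.4, -0.0, 0.8]
grip_width: 0.0854
gripper_force: 0.0
```

```bash
python3 -c "
from h import *
s=telemetry.observe();print(s['position'],s['grip_width'])
plan([.5035,.2025,.165],-1.6,7,1,([.5603,-.095,.165],-4.4))"
```

```text
[ 0.56038475 -0.09507309  0.0553997 ] 0.08541668468198545
[[0.0418,-0.0114,0.0,0.0,0.0,-0.007,1.0],[0.0418,-0.0111,0.0,0.0,0.0,-0.007,1.0],[0.0419,-0.0108,0.0,0.0,0.0,-0.007,1.0],[0.042,-0.0105,0.0,0.0,0.0,-0.007,1.0],[0.0421,-0.0102,0.0,0.0,0.0,-0.007,1.0],[0.0421,-0.0099,0.0,0.0,0.0,-0.007,1.0],[0.0422,-0.0096,0.0,0.0,0.0,-0.007,1.0]]
```

send_rows([
  [[0,0,-0.03,0,0,0,1],[0,0,-0.04,0,0,0,1],[0,0,-0.04,0,0,0,1],[0.0418,-0.0114,0,0,0,-0.007,1],[0.0418,-0.0111,0,0,0,-0.007,1],[0.0419,-0.0108,0,0,0,-0.007,1],[0.042,-0.0105,0,0,0,-0.007,1],[0.0421,-0.0102,0,0,0,-0.007,1],[0.0421,-0.0099,0,0,0,-0.007,1],[0.0422,-0.0096,0,0,0,-0.007,1],[0,0,0,0,0,0,1],[0,0,0,0,0,0,1]],
])

```text
time_s: 12.45
position: [0.5034, 0.2022, 0.1653]
tool_rot: [[0.028, 1.0, -0.0], [1.0, -0.028, -0.0], [-0.0, -0.0, -1.0]]
ft_force: [-0.3, -0.1, 0.7]
grip_width: 0.0849
gripper_force: 0.0
```

Run:
```python
from h import *
s=telemetry.observe(); print(s['position'],np.degrees(np.arctan2(s['tool_rot'][1][1],s['tool_rot'][0][1])))
d=cam('wrist'); P=cloud(d); Z=P[...,2]; save(d,'w4.png')
R=np.array(s['tool_rot']); T=(P-s['position'])@R
m=(Z>.094)&(Z<.106)&(abs(P[...,0]-.5035)<.045)&(abs(P[...,1]-.2025)<.045)
(c,r)=cv2.minEnclosingCircle((P[m][:,:2]*1000).astype(np.float32)); print(m.sum(),c,r,np.median(Z[m]))
# fingertips: nearest points either side
for sg in (1,-1):
    f=(sg*T[...,1]>.035)&(sg*T[...,1]<.06)&(abs(T[...,0])<.02)&(T[...,2]<.04)&(T[...,2]>-.05)
    if f.sum(): print(sg,f.sum(),np.percentile(T[f][:,2],[50,99]).round(4),np.percentile(T[f][:,1],[1,99]).round(4))
```

```text
[0.50339808 0.2021981  0.16529294] -1.5859716297982063
6821 (503.580078125, 203.167724609375) 29.929000854492188 0.10020886106909335
1 6570 [-0.0347  0.0094] [0.0383 0.0598]
-1 6330 [-0.0339  0.0092] [-0.0597 -0.0382]
```

View pics/w4.png

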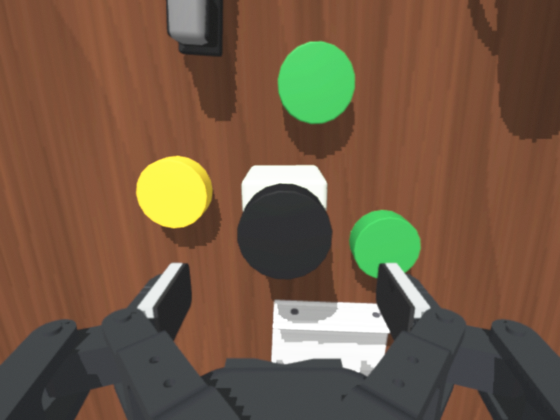

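The jar's black lid is centred between the open fingers at (285,232), with the yellow and green look-alikes clear of them. The holder shows empty at (330,335).

send_rows([
  [[0.0007,0.0001,0.025,0,0,0,1],[0,0,0.025,0,0,0,1],[0,0,0.0133,0,0,0,1],[0,0,0.006,0,0,0,1],[0,0,0,0,0,0,1],[0,0,0,0,0,0,-1],[0,0,0,0,0,0,-1],[0,0,0,0,0,0,-1],[0,0,0,0,0,0,-1]],
], squeeze=60)

```text
time_s: 13.62
position: [0.5039, 0.2033, 0.0971]
tool_rot: [[0.028, 1.0, 0.002], [1.0, -0.028, 0.0], [0.0, 0.002, -1.0]]
ft_force: [-0.5, -0.3, 5.0]
grip_width: 0.0586
gripper_force: 63.2
```

```bash
python3 -c "
from h import *
s=telemetry.observe();print(s['position'],s['ft_force'],s['wrist_torque'])
plan([.547,.0445,.145],-4.4,5,-1,([s['position'][0],s['position'][1],.145],-1.6))"
```

```text
[0.5039449  0.20326053 0.0971447 ] [-0.47253962 -0.25194705  5.01807005] [-0.10787939  0.20891167 -0.01178646]
[[-0.0315,0.0095,0.0,0.0,0.0,0.0098,-1.0],[-0.0314,0.0098,0.0,0.0,0.0,0.0098,-1.0],[-0.0313,0.0101,0.0,0.0,0.0,0.0098,-1.0],[-0.0312,0.0104,0.0,0.0,0.0,0.0098,-1.0],[-0.0311,0.0107,0.0,0.0,0.0,0.0098,-1.0]]
```

send_rows([
  [[0,0,-0.008,0,0,0,-1],[0,0,-0.023,0,0,0,-1],[0,0,-0.024,0,0,0,-1],[-0.0315,0.0095,0,0,0,0.0098,-1],[-0.0314,0.0098,0,0,0,0.0098,-1],[-0.0313,0.0101,0,0,0,0.0098,-1],[-0.0312,0.0104,0,0,0,0.0098,-1],[-0.0311,0.0107,0,0,0,0.0098,-1],[0,0,0,0,0,0,-1],[0,0,0,0,0,0,-1]],
])

```text
time_s: 14.88
position: [0.5461, 0.0449, 0.151]
tool_rot: [[0.077, 0.997, -0.001], [0.997, -0.077, 0.0], [0.0, -0.001, -1.0]]
ft_force: [-0.9, 0.3, -3.7]
grip_width: 0.0577
gripper_force: 65.6
```

Run:
```python
from h import *
s=telemetry.observe(); print(s['position'],s['ft_force'],np.degrees(np.arctan2(s['tool_rot'][1][1],s['tool_rot'][0][1])))
R=np.array(s['tool_rot'])
d=cam('wrist'); save(d,'w5.png'); T=(cloud(d)-s['position'])@R
m=(abs(T[...,0])<.06)&(abs(T[...,1])<.036)&(T[...,2]>.012)&(T[...,2]<.1)
for z0 in np.arange(.02,.1,.01):
    k=m&(abs(T[...,2]-z0)<.005); q=T[k]
    if k.sum()>20: print(round(z0,3),k.sum(),np.percentile(q[:,0],[1,50,99]).round(4),np.percentile(q[:,1],[1,99]).round(4))
# yaw of front body face
k=m&(T[...,2]>.04)&(T[...,2]<.085)&(T[...,0]>.02); q=T[k]
print('face x slope',np.polyfit(q[:,1],q[:,0],1),'tilt',np.polyfit(q[:,2],q[:,0],1))
```

```text
[0.54610316 0.0448859  0.15096916] [-0.91155956  0.30268792 -3.69225517] -4.401001587292292
0.02 365 [0.0082 0.0261 0.0296] [-0.0343  0.0337]
0.03 2389 [0.0102 0.0264 0.0298] [-0.03    0.0288]
0.04 554 [0.0286 0.0296 0.03  ] [-0.0285  0.0275]
0.05 473 [0.0285 0.0296 0.03  ] [-0.0287  0.0273]
0.06 388 [0.0286 0.0296 0.03  ] [-0.0287  0.0274]
0.07 353 [0.0286 0.0296 0.0299] [-0.0285  0.0271]
0.08 279 [0.0286 0.0296 0.03  ] [-0.0288  0.0273]
0.09 225 [0.0285 0.0296 0.0299] [-0.0283  0.0273]
face x slope [0.00373482 0.0295688 ] tilt [1.52336836e-05 2.95656107e-02]
```

View pics/w5.png

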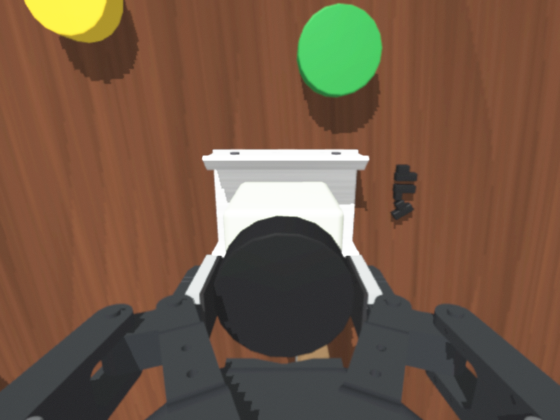

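The jar hangs level and square over the channel, at about (284,210) between the rails. The three chips are on the desk at about (403,192).

send_rows([
  [[0,0,0.015,0,0,0,-1],[0,0,0.015,0,0,0,-1],[0,0,0.01,0,0,0,-1],[0,0,0.006,0,0,0,-1],[0,0,0.0035,0,0,0,-1],[0,0,0,0,0,0,-1],[0,0,0,0,0,0,-1]],
])

```text
time_s: 15.8
position: [0.5466, 0.0444, 0.1018]
tool_rot: [[0.077, 0.997, 0.001], [0.997, -0.077, -0.0], [-0.0, 0.001, -1.0]]
ft_force: [-0.5, 0.5, -4.2]
grip_width: 0.0583
gripper_force: 65.7
```

send_rows([
  [[0,0,0.001,0,0,0,-1],[0,0,0.0005,0,0,0,-1],[0,0,0,0,0,0,-1]],
])

```text
time_s: 16.18
position: [0.5467, 0.0444, 0.1012]
tool_rot: [[0.077, 0.997, 0.001], [0.997, -0.077, -0.0], [-0.0, 0.001, -1.0]]
ft_force: [-4.3, -0.5, 5.4]
grip_width: 0.0579
gripper_force: 66.8
```

send_rows([
  [[0,0,0,0,0,-0.1,-1],[0,0,0,0,0,-0.1,-1],[0,0,0,0,0,-0.1,-1],[0,0,0,0,0,-0.1,-1],[0,0,0,0,0,0,-1]],
])

```text
time_s: 16.8
position: [0.547, 0.0447, 0.1012]
tool_rot: [[-0.318, 0.948, 0.002], [0.948, 0.318, 0.0], [-0.0, 0.002, -1.0]]
ft_force: [-2.0, 2.3, 4.1]
grip_width: 0.0584
gripper_force: 66.6
```

```bash
cat > t.py <<'E'
from h import *
s=telemetry.observe(); d=cam('top'); P=cloud(d); Z=P[...,2]; hsv=cv2.cvtColor(d['image'],cv2.COLOR_RGB2HSV)
print(s['position'],s['ft_force'],s['wrist_torque'],'yaw',np.degrees(np.arctan2(s['tool_rot'][1][1],s['tool_rot'][0][1])),s['q'][5])
d=cam('wrist'); T=cloud(d); m=(T[...,2]>.066)&(T[...,2]<.0765)&(abs(T[...,0]-.547)<.05)&(abs(T[...,1]-.0445)<.05)
hsv=cv2.cvtColor(d['image'],cv2.COLOR_RGB2HSV); m&=(hsv[...,2]>110)&(hsv[...,1]<60)
if m.sum()>20:
    r=cv2.minAreaRect((T[m][:,:2]*1000).astype(np.float32)); print('shoulder',m.sum(),r)
E
python3 t.py
```

```text
[0.54699451 0.04469856 0.10118355] [-1.98025917  2.26133594  4.09368923] [0.27328925 0.31617641 0.0535305 ] yaw 18.571511707487065 -26.294653840325545
shoulder 2413 ((543.5175170898438, 65.36315155029297), (63.51850891113281, 27.523420333862305), 15.281946182250977)
```

```bash
python3 -c "
from h import *
d=cam('wrist'); save(d,'w6.png')"
```

```text
(no output)
```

View pics/w6.png

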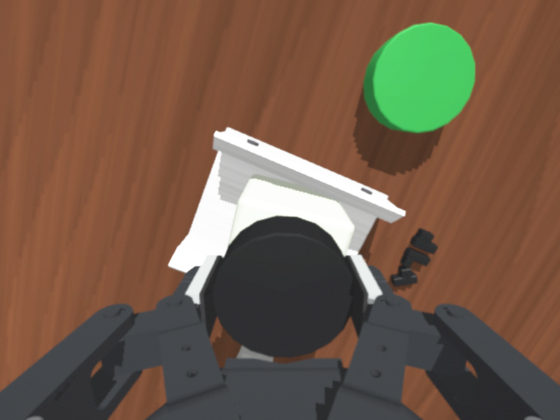

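The jar has turned to its rail stop: its edge slopes about 14° in the image from (250,180) to (340,203), and the rail about 25°. So the lid is already turning relative to the jar, by about 15° so far.

send_rows([
  [[0,0,0,0,0,-0.1,-1],[0,0,0,0,0,-0.1,-1],[0,0,0,0,0,-0.1,-1],[0,0,0,0,0,-0.1,-1],[0,0,0,0,0,-0.1,-1],[0,0,0,0,0,-0.1,-1],[0,0,0,0,0,0,-1]],
])

```text
time_s: 17.82
position: [0.547, 0.0447, 0.1021]
tool_rot: [[-0.798, 0.602, 0.003], [0.602, 0.798, 0.0], [-0.002, 0.002, -1.0]]
ft_force: [-3.7, 2.0, 14.0]
grip_width: 0.0586
gripper_force: 67.5
```

```bash
python3 t.py
```

```text
[0.54698791 0.04468885 0.10208659] [-3.73419893  2.01208053 14.02429894] [0.30598436 0.78969986 0.09855994] yaw 52.96782191171821 -60.6814519837898
shoulder 2226 ((528.2779541015625, 56.49132537841797), (77.6119613647461, 37.642032623291016), 52.901405334472656)
```

send_rows([
  [[0,0,0,0,0,-0.09,-1],[0,0,0,0,0,-0.09,-1],[0,0,0,0,0,-0.07,-1],[0,0,0,0,0,0,-1]],
])

```text
time_s: 18.42
position: [0.547, 0.0446, 0.1023]
tool_rot: [[-0.922, 0.386, 0.003], [0.386, 0.922, -0.0], [-0.003, 0.001, -1.0]]
ft_force: [-5.2, 1.8, 15.8]
grip_width: 0.0583
gripper_force: 67.7
```

```bash
python3 t.py
```

```text
[0.54695396 0.04462216 0.10233756] [-5.19637412  1.84299833 15.83789744] [0.2313892  0.93057448 0.03655553] yaw 67.2754186535476 -74.98448598097463
shoulder 2377 ((537.7842407226562, 44.4774284362793), (42.994930267333984, 58.973106384277344), 4.080069065093994)
```

send_rows([
  [[0,0,-0.002,0,0,0,-1],[0,0,-0.002,0,0,0,-1],[0,0,0,0,0,0,-1]],
])

```text
time_s: 18.9
position: [0.5467, 0.0444, 0.1043]
tool_rot: [[-0.922, 0.387, 0.001], [0.387, 0.922, -0.0], [-0.001, 0.0, -1.0]]
ft_force: [-0.3, -0.2, 0.5]
grip_width: 0.0578
gripper_force: 66.0
```

send_rows([
  [[0,0,-0.003,0,0,0,-1],[0,0,-0.004,0,0,0,-1],[0,0,0,0,0,0,-1]],
])

```text
time_s: 19.27
position: [0.5466, 0.0444, 0.1114]
tool_rot: [[-0.922, 0.387, 0.001], [0.387, 0.922, -0.0], [-0.001, 0.0, -1.0]]
ft_force: [-0.4, -0.4, -0.5]
grip_width: 0.0583
gripper_force: 66.0
```

send_rows([
  [[0,0,-0.008,0,0,0,-1],[0,0,-0.012,0,0,0,-1],[0,0,-0.012,0,0,0,-1],[0,0,-0.008,0,0,0,-1],[0,0,0,0,0,0,-1],[0,0,0,0,0,0,-1],[0,0,0,0,0,0,-1],[0,0,0,0,0,0,-1]],
])

```text
time_s: 20.27
position: [0.5464, 0.0445, 0.1507]
tool_rot: [[-0.922, 0.387, -0.001], [0.387, 0.922, 0.0], [0.001, -0.0, -1.0]]
ft_force: [-0.7, -0.2, 0.1]
grip_width: 0.0581
gripper_force: 66.0
```

Run:
```python
from h import *
s=telemetry.observe(); print(s['position'],s['ft_force'])
d=cam('wrist'); save(d,'w7.png'); P=cloud(d)
m=(P[...,2]>.064)&(P[...,2]<.084)&(abs(P[...,0]-.547)<.05)&(abs(P[...,1]-.0445)<.05)
print(cv2.minAreaRect((P[m][:,:2]*1000).astype(np.float32)),np.percentile(P[m][:,2],[5,50,95]))
```

```text
[0.54642614 0.04448979 0.15074082] [-0.65382474 -0.23557272  0.06942418]
((545.1014404296875, 44.447967529296875), (57.57856750488281, 60.226898193359375), 4.055654048919678) [0.06936687 0.07372448 0.07503936]
```

View pics/w7.png

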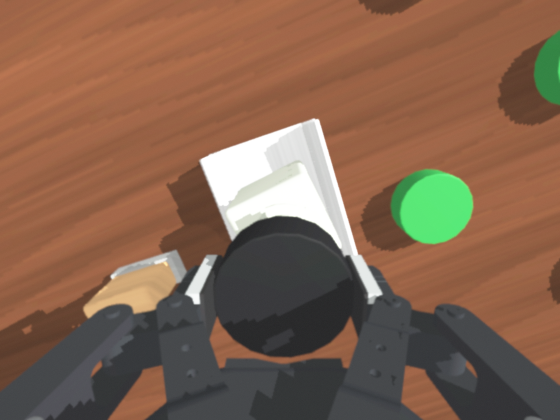

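The lid is held level at (284,285) above the jar. The jar stayed in the channel, its shoulder at the expected 74 mm, and the scraper stands on the desk at (140,285). I'm handing the job in.

```bash
python3 -c "
from rig import env
print(env.close_job())"
```

```text
the job is handed in; nothing more can be done
None
```

I handed in the job at about 20 s of the 64 s limit, and no verdict came back: the chips are swept off, the scraper is down on the desk, the jar is flat in the holder, and the freed lid is held level about 30 mm above the mouth.

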